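# Stock the electrode rack and lock its keeper

### The arm

A 6-joint arm with a two-finger parallel gripper is mounted at the origin on a cart in front of the work surface, level with it; the furniture and walls round the work are solid. World frame = base frame: x ahead of the robot, y to its left, z up, the work surface at z = 0. Lengths are in m, angles in rad, forces in N, time in s.
With the tool pointing down it reaches from about 0.25 to 0.725 m from the base axis. Payload 4 kg.
Tool frame: the origin (TCP) lies on the centre line of the jaws, within the pads' length; the fingertips stand 17 mm ahead of it and the grasp point (between the pads) lies 2 mm behind it; z points along the fingers, y is the line along which they close (so a half turn about z gives the same grasp; the last joint's range is limited). The gripper opens to 85 mm and grips with 20 to 120 N. Pads are 22 mm wide; open, the fingers measure 114 mm over their backs; the gripper's body (76 mm by 85 mm) begins 54 mm behind the grasp point. The pads swing forward as they close: fully open they stand 13 mm farther back than shut.
Start: joints at [-1.309, 0.241, 0.005, 1.335, 0, 1.571], TCP at [0.129, -0.483, 0.248] pointing down, gripper open.
Joint ranges: [-2.72, 2.72], [-1.05, 1.87], [-1.09, 1.28], [-1.99, 2.15], [-1.42, 1.44], [-3.14, 3.14]. Speed limits (rad/s): [2.79, 2.79, 3.14, 3.14, 3.14, 3.14].

### API

Orientations are given as a unit quaternion [x, y, z, w].
In Python, from workcell import get_obs, imaging, order gives the robot as it stands.
- The arm moves only by the tool apply_moves, never from a script. Its argument "targets" is a list that holds one entry, the list of rows, each a list of 5 numbers: the shift along the world's x, y, z in units of 40 mm (1.0 is 40 mm), then the turn about the world's z in degrees, then the gripper command: -1 is shut, 1 is fully open, values between are in proportion. In form: [[[dx, dy, dz, turn, fingers], ...]]. A call has 1 to 8 rows; each row shifts and turns the commanded pose from where the row before left it; what a row does not reach is not made up. A row lasts 1/12 s, in which the tool goes at most 41.7 mm and 7.16 degrees, less where a joint would pass 70% of its speed; a pose out of reach is approached as far as the arm can. A call is refused whole if a number of a shift passes 1 or a number of a turn 7.16, either way. A call with a gripper value outside its range is refused whole. The fingers move at their own pace and stop on an object; the grip force is fixed at half the most. Time passes only in rows, so rows that do not move let the fingers close. It gives the time, the measured TCP pose, the force, the opening and the grip force at its end, in the units of the state.
- get_obs(): the state, without advancing time (a new reading comes with each control period).
- imaging.camera(name): name is "scene" or "top"; returns (picture, depth): 400x640x3 uint8, blue, green, red; 400x640 float32, m along the optical axis (not along the pixel's ray), 0 where there is no reading.
- imaging.get_calibration(name): a dict with "camera_matrix" (3x3 intrinsics, pixels), "k1" (the pictures are not rectified: a ray, as slopes to the right and down, at radius r is drawn at 1 + k1 r^2 times it, then the intrinsics apply), "eye" and "rotation" of the camera in the world. Camera axes: x right, y down, z forward; pixel columns grow to the right and rows downward; lengths in m; the calibration is good to about 2 mm. A picture is of the moment at which its call begins. get_calibration takes no time and is no camera call.
- order.job_done(): hands the job in; it is judged then, once.
The state is a dict: "clock": time; "joint_pos": joint angles; "joint_vel": joint speeds; "tau": joint torques, N m; "eef_pos": TCP position; "tool_rot": TCP orientation; "ft_force": force on the tool from outside, world axes, zero at the start; "ft_torque": the same for the moment, N m; "grip_width": finger opening in m; "grasp_force": force on a finger pad.
Only numpy, scipy, OpenCV 4.12 (cv2) and the standard library are available. Lean on these libraries where they do the work, as an engineer would, in place of code of your own. Each camera call takes 0.05 s, during which the arm holds its last target. There are 200 camera calls.

### The job

Stock the electrode rack of the spark-erosion machine: slide the keeper at the front of the rack fully open, then slide every electrode holder that stands on the bench level into the fork of its own colour, the tines running in the groove of its base, until it is fully home, and set it down behind the small lips on the tines. Last, slide the keeper back to fully locked, with all the holders hanging upright in their forks; leave the caliper, the bush and the aluminium bar where they are.

Things in the scene. Friction and masses are not known exactly. Their poses are not given: they have to be found in the camera images.
- holder_red: electrode holder with a red ring and a copper electrode, 96 mm tall, 0.5 kg, standing on its base, round about its z; absent in some starts. Origin: centre of its underside. Diameters at heights: base disc 64 at 0-9, groove 39 at 9-24, flange 58 at 24-32, red ring 55 at 32-41, neck 29 at 41-50, dark clamping nut 34 at 50-76 (grip here), electrode 13 at 76-96.
- holder_blue: electrode holder with a blue ring and a copper electrode, 96 mm tall, 0.5 kg, standing on its base, round about its z; absent in some starts. Origin: centre of its underside. Diameters at heights: base disc 64 at 0-9, groove 39 at 9-24, flange 58 at 24-32, blue ring 55 at 32-41, neck 29 at 41-50, dark clamping nut 34 at 50-76 (grip here), electrode 13 at 76-96.
- holder_yellow: electrode holder with a yellow ring and a copper electrode, 96 mm tall, 0.5 kg, standing on its base, round about its z; absent in some starts. Origin: centre of its underside. Diameters at heights: base disc 64 at 0-9, groove 39 at 9-24, flange 58 at 24-32, yellow ring 55 at 32-41, neck 29 at 41-50, dark clamping nut 34 at 50-76 (grip here), electrode 13 at 76-96.
- holder_green: electrode holder with a green ring and a copper electrode, 96 mm tall, 0.5 kg, standing on its base, round about its z; absent in some starts. Origin: centre of its underside. Diameters at heights: base disc 64 at 0-9, groove 39 at 9-24, flange 58 at 24-32, green ring 55 at 32-41, neck 29 at 41-50, dark clamping nut 34 at 50-76 (grip here), electrode 13 at 76-96.
- fork_red: red fork. Origin: pocket axis at the tops of the tines, 56 mm above the bench; mouth to its -x. Tines 6 thick, 43 apart as far as x = -44, flaring to 58 at x = -60; a 3 mm lip across each at x = -32 to -24. Slide a holder in along x, underside 18 below this origin (3 clear each way), to the pocket end (axes within 1.5), then lower it behind the lips: underside 24 below.
- fork_blue: blue fork. Origin: pocket axis at the tops of the tines, 56 mm above the bench; mouth to its -x. Tines 6 thick, 43 apart as far as x = -44, flaring to 58 at x = -60; a 3 mm lip across each at x = -32 to -24. Slide a holder in along x, underside 18 below this origin (3 clear each way), to the pocket end (axes within 1.5), then lower it behind the lips: underside 24 below.
- fork_yellow: yellow fork. Origin: pocket axis at the tops of the tines, 56 mm above the bench; mouth to its -x. Tines 6 thick, 43 apart as far as x = -44, flaring to 58 at x = -60; a 3 mm lip across each at x = -32 to -24. Slide a holder in along x, underside 18 below this origin (3 clear each way), to the pocket end (axes within 1.5), then lower it behind the lips: underside 24 below.
- fork_green: green fork. Origin: pocket axis at the tops of the tines, 56 mm above the bench; mouth to its -x. Tines 6 thick, 43 apart as far as x = -44, flaring to 58 at x = -60; a 3 mm lip across each at x = -32 to -24. Slide a holder in along x, underside 18 below this origin (3 clear each way), to the pocket end (axes within 1.5), then lower it behind the lips: underside 24 below.
- rack: the fixed rack that carries the forks: 4 forks in a row along its y at -138, -46, 46, 138 mm, in an order of colours that varies, all turned like the rack. Origin: under the row's middle, on the bench. Base plate 10 mm thick, x -52 to 68, y -190 to 190; a beam behind the pockets (x 42 to 62) is 70 mm high with the forks' blocks and screws.
- keeper (a joint): the rack's keeper in m: a steel comb strip that slides along the rack's y under the tines; friction 2.5 N, stays where left. 0 = locked: a 14 mm wide tab stands before each pocket, 36 to 41 mm in front of its axis, 48 mm high; 0.046 (its stop) = open: the tabs stand midway between forks. Starts at 0 to 0.014. The strip between the tabs is 18 mm high.
- keeper_handle (a point): middle of the keeper's upright black grip at the left (+y) end of the rack: diameter 26 mm, 60 to 96 mm above the bench (this point 78), on a thin stalk. It moves with the strip: along the rack's +y opens, along -y locks. When locked it is 250 mm along y and -38 mm along x from the rack's origin.
- caliper: digital caliper lying on the bench, 215 mm long, a bystander; origin at the centre of its underside
- turned_bush: turned steel bush, diameter 40, 32 mm tall, a bystander; origin at the centre of its underside
- alu_stock: sawn aluminium bar 25 x 140 x 25 mm lying on the bench, a bystander; origin at the centre of its underside

How it is judged:
On the way, in this order (a step that is already met when the one before it is completed fails the run):
1. the keeper is slid fully open (value of joint keeper above 0.041 m), for 0.2 s.
2. every holder is home in the fork of its colour (horizontal distance between holder_red and fork_red below 0.008 m and z of holder_red in the frame of fork_red between -0.029 and -0.022 m and angle between each of holder_red, holder_blue, holder_yellow, holder_green's own z axis and vertical below 0.1 rad and horizontal distance between holder_blue and fork_blue below 0.008 m and z of holder_blue in the frame of fork_blue between -0.029 and -0.022 m and horizontal distance between holder_yellow and fork_yellow below 0.008 m and z of holder_yellow in the frame of fork_yellow between -0.029 and -0.022 m and horizontal distance between holder_green and fork_green below 0.008 m and z of holder_green in the frame of fork_green between -0.029 and -0.022 m), for 0.2 s.
3. the keeper is slid back to locked (value of joint keeper below 0.004 m), for 0.2 s.
At the end, for the whole second after the job is handed in: Every holder present hangs in the fork of its own colour: its axis within 8 mm of the pocket's axis, its underside 22 to 29 mm below the tops of the tines, within 0.1 rad of upright; the keeper is within 4 mm of locked (all of step 2 and value of joint keeper below 0.004 m); the robot touches nothing.
It fails at once if the caliper is pushed more than 3 cm (distance of caliper from where it was at the start of the episode above 0.03 m).
It fails at once if the turned bush is pushed more than 3 cm (distance of turned_bush from where it was at the start of the episode above 0.03 m).
It fails at once if the alu stock is pushed more than 3 cm (distance of alu_stock from where it was at the start of the episode above 0.03 m).
Of holder_red, holder_blue, holder_yellow, holder_green only 3 to 4 are there at a start; the rules pass over those that are not, and their reading is None.
At some moment in a run one of holder_red, holder_blue, holder_yellow, holder_green may be knocked a few centimetres aside while the robot is not near it.
It also fails if it takes over 208 s, if anything falls off the work surface, if the arm or the gripper's body presses on something with over 40 N, if the wrist force passes 120 N, or if a joint passes its speed limit or range.

## Working session

There is one attempt and no reset: what is moved stays moved. The work goes in short steps, Python scripts to look and compute and a tool call to move; the robot and the scene stay as the last step left them, time stands still between calls to the robot, and variables do not carry over. Pictures are saved under pics/ and viewed, at most 16 in all, crops included, and the job is handed in when it is done.

Besides the shell and the picture viewer there is one more tool, called as a command line: name --argument value ..., lists and objects as JSON in quotes. apply_moves: Moves the arm, as the interface text tells. Its arguments: {"type":"object","properties":{"targets":{"type":"array","items":{"type":"array","items":{"type":"array","items":{"type":"number"}}}}},"required":["targets"]}

```bash
ls; mkdir -p pics; cat > h.py <<'E'
import numpy as np,cv2
from workcell import get_obs,imaging,order
def cap(n):
    return imaging.camera(n)
def pts(n,d):
    c=imaging.get_calibration(n);K=np.array(c["camera_matrix"]);R=np.array(c["rotation"]);e=np.array(c["eye"]);k=c["k1"]
    v,u=np.mgrid[0:400,0:640].astype(float)
    P=cv2.undistortPoints(np.stack([u.ravel(),v.ravel()],1)[:,None],K,np.array([k,0,0,0.]))[:,0]
    s=np.c_[P,np.ones(len(P))]@R.T
    return (s*d.reshape(-1,1)+e).reshape(400,640,3), s.reshape(400,640,3), e
E
python3 - <<'E'
from h import *
for n in("scene","top"):
    p,d=cap(n);cv2.imwrite(f"pics/{n}0.png",p);np.savez(f"{n}0.npz",p=p,d=d)
    c=imaging.get_calibration(n);print(n,c)
print(get_obs())
E
```

```text
pics
scene {'camera_matrix': array([[402.67204538,   0.        , 319.79415909],
       [  0.        , 402.67204538, 199.30526608],
       [  0.        ,   0.        ,   1.        ]]), 'k1': -0.013712061086306465, 'eye': array([0.10724278, 0.6832689 , 1.00461143]), 'rotation': array([-0.28917035,  0.88860812, -0.3394759 ,  0.10729508])}
top {'camera_matrix': array([[492.69622817,   0.        , 322.07503581],
       [  0.        , 492.69622817, 197.98926365],
       [  0.        ,   0.        ,   1.        ]]), 'k1': -0.0015682988368635664, 'eye': array([0.26428904, 0.00562775, 1.6149528 ]), 'rotation': array([-0.69426033,  0.71221542, -0.07250483,  0.07412713])}
{'clock': 0.1, 'joint_pos': array([-1.30893468e+00,  2.41313425e-01,  3.86674723e-03,  1.33523237e+00,
        2.13345771e-06,  1.57078717e+00]), 'joint_vel': array([ 4.55086612e-05, -2.06331069e-03,  4.84222184e-06,  8.78550945e-04,
       -1.10376465e-04,  5.49726784e-04]), 'tau': array([-3.92200000e-04, -3.73138475e+01,  2.53009897e+01,  1.08404865e-02,
       -1.25018400e-05,  2.00872023e-05]), 'eef_pos': array([ 0.12929967, -0.48243042,  0.24751704]), 'tool_rot': array([ 9.91439760e-01,  1.30561538e-01, -1.21839479e-04, -9.33443736e-04]), 'ft_force': array([-0.23223402, -0.14337054, -0.24875957]), 'ft_torque': array([0.04078769, 0.03136034, 0.01525558]), 'grasp_force': 0.0, 'grip_width': 0.08535269002812229}
```

```bash
sed -i 's/R=np.array(c\["rotation"\])/R=Rotation.from_quat(c["rotation"]).as_matrix()/; 1a from scipy.spatial.transform import Rotation' h.py
python3 - <<'E'
from h import *
a=np.load("top0.npz");W,_,_=pts("top",a["d"])
print(W[200,320],W[100,320],W[200,100],W[300,500])
E
```

```text
[0.5947587  0.0120994  0.01578371] [ 9.55328605e-01  3.54096678e-03 -8.72400084e-04] [0.61661646 0.7488668  0.00283144] [ 0.25167702 -0.83318602 -0.79420271]
```

View pics/top0.png

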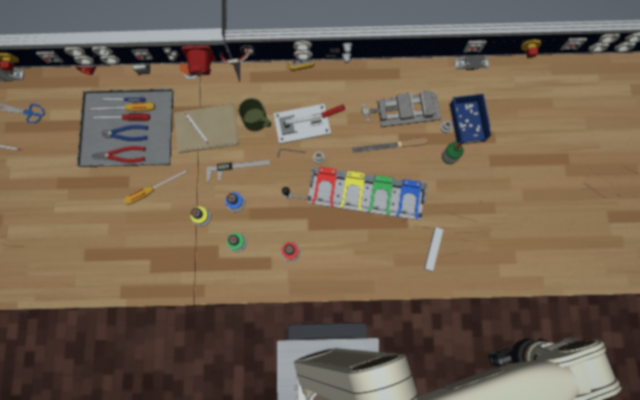

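View pics/scene0.png

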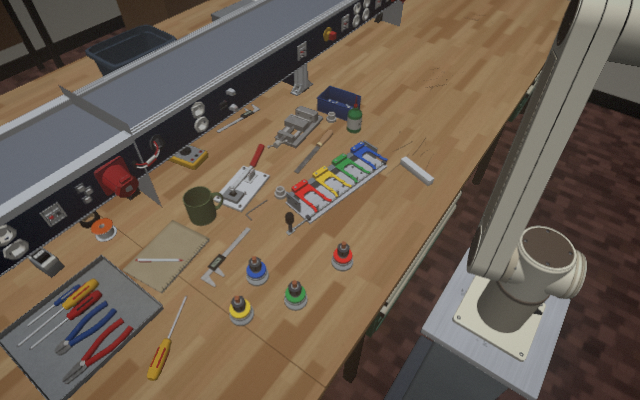

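```bash
cat >> h.py <<'E'
HUE={"red":(172,8),"yellow":(22,35),"green":(45,85),"blue":(100,125)}
def cmask(p,c):
    h=cv2.cvtColor(p,cv2.COLOR_BGR2HSV);lo,hi=HUE[c];H=h[...,0]
    m=((H>=lo)&(H<=hi)) if lo<hi else ((H>=lo)|(H<=hi))
    return m&(h[...,1]>110)&(h[...,2]>60)
def onplane(s,e,z): return e+s*((z-e[2])/s[...,2:3])
E
python3 - <<'E'
from h import *
for n in("top","scene"):
    a=np.load(n+"0.npz");p,d=a["p"],a["d"];W,s,e=pts(n,d)
    A=onplane(s,e,0.041);F=onplane(s,e,0.056)
    for c in HUE:
        m=cmask(p,c).astype(np.uint8)
        k,l,st,ce=cv2.connectedComponentsWithStats(m)
        for i in range(1,k):
            if st[i,4]<30: continue
            g=l==i;q=W[g];x,y=np.median(q[:,:2],0)
            if not(0.2<x<0.75 and -.4<y<.6):continue
            z=np.percentile(q[:,2],[5,50,95])
            (cx,cy),r=cv2.minEnclosingCircle(A[g][:,:2].astype(np.float32))
            print(n,c,st[i,4],ce[i].round(0),"med",x.round(3),y.round(3),"z",z.round(3),"circ",round(cx,4),round(cy,4),round(r,4),"fork cen",F[g][:,:2].mean(0).round(4))
for n,b in(("top",(280,160,430,225)),("top",(180,180,310,265)),("scene",(270,130,400,240)),("scene",(220,230,360,330))):
    p=np.load(n+"0.npz")["p"][b[1]:b[3],b[0]:b[2]];cv2.imwrite(f"pics/c_{n}{b[0]}.png",cv2.resize(p,None,fx=5,fy=5,interpolation=cv2.INTER_NEAREST))
a=cv2.imread("pics/c_top280.png");b=cv2.imread("pics/c_top180.png");b=cv2.resize(b,None,fx=.5,fy=.5)
o=np.zeros((a.shape[0]+b.shape[0],max(a.shape[1],b.shape[1]),3),np.uint8);o[:a.shape[0],:a.shape[1]]=a;o[a.shape[0]:,:b.shape[1]]=b
cv2.imwrite("pics/z1.png",o);print(o.shape)
E
```

```text
top red 366 [326. 180.] med 0.662 -0.013 z [0.049 0.058 0.071] circ 0.6352 -0.005 0.0701 fork cen [ 0.6537 -0.009 ]
top red 164 [290. 250.] med 0.426 0.111 z [0.031 0.042 0.078] circ 0.4294 0.1136 0.0278 fork cen [0.4264 0.1119]
top yellow 336 [354. 183.] med 0.649 -0.101 z [0.05  0.058 0.072] circ 0.6207 -0.1 0.0699 fork cen [ 0.6413 -0.0996]
top yellow 141 [200. 215.] med 0.544 0.398 z [0.001 0.041 0.071] circ 0.5535 0.4096 0.0292 fork cen [0.5461 0.4   ]
top green 266 [382. 187.] med 0.631 -0.194 z [0.051 0.057 0.069] circ 0.6015 -0.1891 0.0635 fork cen [ 0.6238 -0.1906]
top green 94 [237. 242.] med 0.453 0.276 z [0.034 0.041 0.073] circ 0.4618 0.2864 0.0243 fork cen [0.4563 0.278 ]
top blue 362 [410. 193.] med 0.611 -0.284 z [0.05  0.057 0.071] circ 0.5863 -0.2769 0.0668 fork cen [ 0.6021 -0.2802]
top blue 120 [235. 202.] med 0.587 0.284 z [0.035 0.041 0.075] circ 0.5953 0.294 0.026 fork cen [0.5874 0.2872]
scene red 366 [306. 192.] med 0.663 -0.008 z [0.046 0.055 0.067] circ 0.6464 -0.0129 0.0736 fork cen [ 0.6535 -0.0047]
scene red 159 [342. 257.] med 0.423 0.129 z [0.033 0.039 0.055] circ 0.4309 0.1187 0.0287 fork cen [0.4223 0.1331]
scene yellow 304 [327. 178.] med 0.645 -0.098 z [0.05  0.055 0.068] circ 0.6296 -0.104 0.0731 fork cen [ 0.6353 -0.0954]
scene yellow 194 [240. 310.] med 0.545 0.422 z [0.036 0.04  0.055] circ 0.5535 0.4115 0.0279 fork cen [0.5406 0.4197]
scene green 214 [346. 165.] med 0.628 -0.189 z [0.052 0.055 0.069] circ 0.6112 -0.1969 0.0694 fork cen [ 0.6195 -0.1852]
scene green 122 [295. 296.] med 0.455 0.303 z [0.037 0.04  0.043] circ 0.4649 0.2927 0.0261 fork cen [0.4531 0.3057]
scene blue 241 [364. 153.] med 0.61 -0.278 z [0.051 0.056 0.067] circ 0.5959 -0.2855 0.0706 fork cen [ 0.6019 -0.2753]
scene blue 130 [256. 271.] med 0.588 0.309 z [0.037 0.04  0.044] circ 0.5968 0.2992 0.0264 fork cen [0.584  0.3102]
(537, 750, 3)
```

View pics/z1.png

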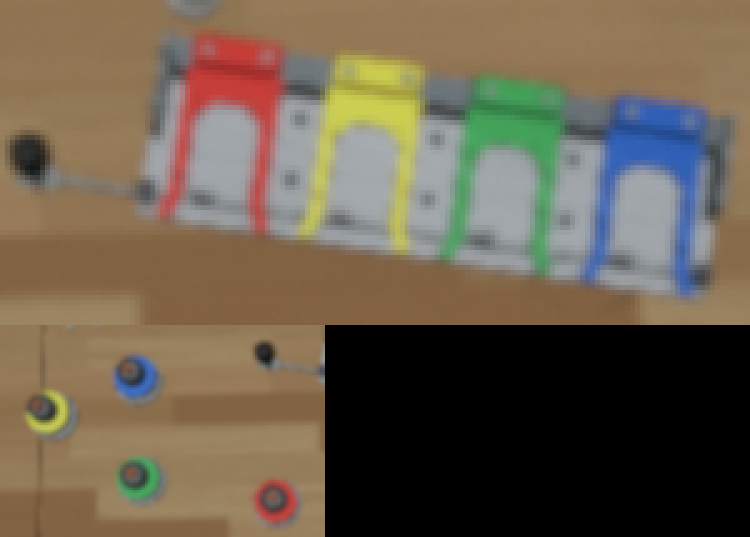

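View pics/c_scene270.png

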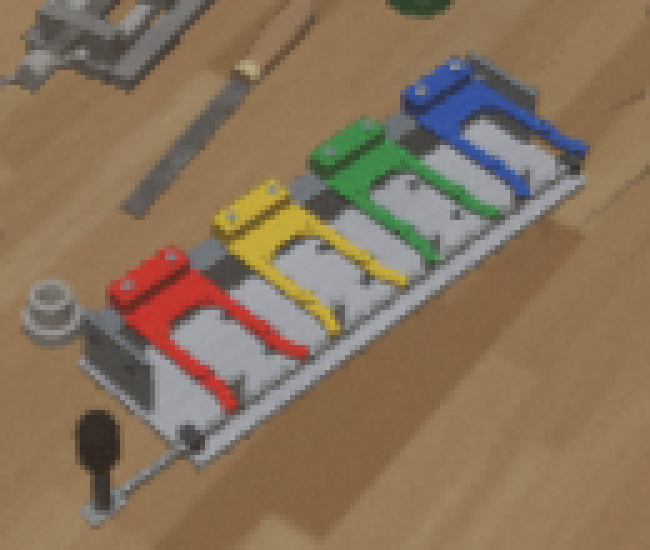

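apply_moves --targets '[[[0.58,0.78,0,7,1],[0.58,0.78,0,7,1],[0.58,0.78,0,7,1],[0.58,0.78,0,7,1],[0.58,0.78,0,7,1],[0.58,0.78,0,7,1],[0.58,0.78,0,7,1],[0.58,0.78,0,7,1]]]'

```text
clock: 0.77
eef_pos: [0.3154, -0.2315, 0.2481]
tool_rot: [0.812, 0.583, -0.0, -0.0]
ft_force: [1.1, -1.2, 0.0]
grip_width: 0.0852
grasp_force: 0.0
```

apply_moves --targets '[[[0.58,0.78,0,7,0],[0.58,0.78,0,7,0],[0.58,0.78,0,7,0],[0.58,0.78,0,7,0],[0.58,0.78,0,7,0],[0.58,0.78,0,7,0],[0.58,0.78,0,7,0],[0.58,0.78,0,7,0]]]'

```text
clock: 1.43
eef_pos: [0.5011, 0.0181, 0.2479]
tool_rot: [0.443, 0.896, -0.0, -0.0]
ft_force: [-0.2, -1.2, -0.4]
grip_width: 0.0425
grasp_force: 0.0
```

```bash
python3 - <<'E'
from h import *
t=np.radians(-10.8)
X=np.array([np.cos(t),np.sin(t)]);Y=np.array([-X[1],X[0]])
for n in("top","scene"):
    a=np.load(n+"0.npz");p,d=a["p"],a["d"];W,s,e=pts(n,d);F=onplane(s,e,.056)[...,:2]
    for c in HUE:
        m=cmask(p,c);q=F[m];cen=np.array({"red":(.654,-.009),"yellow":(.641,-.1),"green":(.624,-.19),"blue":(.602,-.28)}[c])
        q=(q-cen);q=q[np.linalg.norm(q,axis=1)<.09];u,v=q@X,q@Y
        # tips, pocket end, tine sides
        o=(u>-.03)&(u<-.005);L=v[o];pos,neg=L[L>0],L[L<0]
        vm=(pos.mean()+neg.mean())/2
        mid=abs(v-vm)<.006
        b=[u[abs(v-vm-k*.0245)<.012].min() for k in(1,-1)]
        ax=cen+X*(u[mid].min()-.0215)+Y*vm
        print(n,c,"tips",np.round(b,4),"pocket end",u[mid].min().round(4),"back",u[mid].max().round(4),"tine v",pos.mean().round(4),neg.mean().round(4),"axis",ax.round(4))
    # handle: dark, high points near
    g=(W[...,2]>.055)&(W[...,2]<.11)&(abs(W[...,0]-.62)<.05)&(abs(W[...,1]-.12)<.05)&(p.max(2)<70)
    print("handle",g.sum(),np.median(W[g],0).round(4),W[g].min(0).round(3),W[g].max(0).round(3), onplane(s,e,.096)[g][:,:2].mean(0).round(4),onplane(s,e,.078)[g][:,:2].mean(0).round(4))
o=get_obs();print(o["clock"],o["eef_pos"],o["joint_pos"])
E
```

```text
top red tips [-0.0842 -0.084 ] pocket end -0.0015 back 0.0424 tine v 0.0256 -0.024 axis [ 0.6316 -0.0039]
top yellow tips [-0.0831 -0.0829] pocket end -0.0048 back 0.04 tine v 0.0247 -0.0238 axis [ 0.6153 -0.0946]
top green tips [-0.0746 -0.0815] pocket end -0.0029 back 0.0351 tine v 0.0243 -0.0247 axis [ 0.6    -0.1856]
top blue tips [-0.0785 -0.0751] pocket end 0.0022 back 0.0413 tine v 0.0272 -0.0253 axis [ 0.5833 -0.2754]
handle 37 [0.6096 0.1198 0.0939] [0.604 0.112 0.064] [0.621 0.128 0.103] [0.6102 0.1199] [0.6143 0.1212]
scene red tips [-0.0819 -0.0819] pocket end -0.004 back 0.0491 tine v 0.0308 -0.0197 axis [0.63   0.0012]
scene yellow tips [-0.0831 -0.087 ] pocket end -0.0065 back 0.0438 tine v 0.0274 -0.0193 axis [ 0.6142 -0.0908]
scene green tips [-0.0817 -0.0825] pocket end -0.0036 back 0.0424 tine v 0.0294 -0.0196 axis [ 0.6002 -0.1805]
scene blue tips [-0.0786 -0.0781] pocket end 0.0008 back 0.0482 tine v 0.0323 -0.0203 axis [ 0.5828 -0.2702]
handle 77 [0.6117 0.1302 0.089 ] [0.605 0.114 0.062] [0.625 0.139 0.098] [0.6073 0.1353] [0.6172 0.1244]
1.4333 [0.50110838 0.01814339 0.2478894 ] [ 3.63008005e-02  2.44231034e-01  8.66444186e-03  1.33601798e+00
 -1.92694479e-04  9.54789030e-01]
```

apply_moves --targets '[[[0.462,0.435,0,7,0.5],[0.462,0.435,0,7,0.5],[0.462,0.435,0,7,0.5],[0.462,0.435,0,7,0.5],[0.462,0.435,0,7,0.5],[0.462,0.435,0,7,0.5],[0,0,-0.9,0,0.5],[0,0,-0.9,0,0.5]]]'

```text
clock: 2.1
eef_pos: [0.6147, 0.1225, 0.1774]
tool_rot: [0.095, 0.995, 0.001, 0.004]
ft_force: [1.0, -0.6, -0.9]
grip_width: 0.0641
grasp_force: 0.0
```

apply_moves --targets '[[[0,0,-0.6,0,0.5],[0,0,0,0,0.5],[0,0,0,0,0.5]]]'

```text
clock: 2.35
eef_pos: [0.61, 0.1204, 0.1504]
tool_rot: [0.096, 0.995, -0.001, -0.002]
ft_force: [0.9, -0.4, 0.8]
grip_width: 0.0643
grasp_force: 0.0
```

```bash
python3 - <<'E'
from h import *
o=get_obs();print(o["eef_pos"],o["grip_width"])
ims=[]
for n,b in(("top",(240,150,340,230)),("scene",(240,170,340,250))):
    p,d=cap(n);c=imaging.get_calibration(n);W,s,e=pts(n,d)
    K=c["camera_matrix"];R=Rotation.from_quat(c["rotation"]).as_matrix()
    def pr(P):
        q=(np.array(P)-c["eye"])@R;q=q[:2]/q[2];q=q*(1+c["k1"]*(q@q));return (K[:2,:2]@q+K[:2,2]).round(1)
    print(n,"tcp px",pr(o["eef_pos"]),"handle pred",pr((.612,.1225,.096)))
    ims.append(cv2.resize(p[b[1]:b[3],b[0]:b[2]],None,fx=4,fy=4,interpolation=cv2.INTER_CUBIC))
cv2.imwrite("pics/h1.png",np.hstack(ims))
E
```

```text
[0.61001811 0.12038385 0.1504188 ] 0.0642795859887611
top tcp px [284.  187.1] handle pred [284.7 190.4]
scene tcp px [290.9 202. ] handle pred [290.8 214.4]
```

View pics/h1.png

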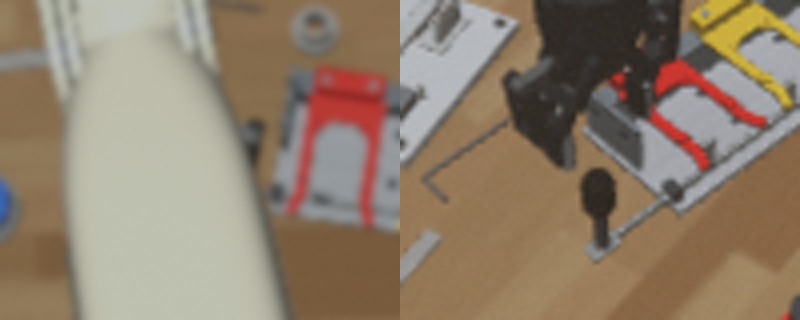

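apply_moves --targets '[[[0.05,0.05,-0.6,0,0.5],[0,0,-0.6,0,0.5],[0,0,-0.6,0,0.5],[0,0,0,0,0.5],[0,0,0,0,-1],[0,0,0,0,-1],[0,0,0,0,-1],[0,0,0,0,-1]]]'

```text
clock: 3.12
eef_pos: [0.6155, 0.123, 0.0836]
tool_rot: [0.096, 0.995, 0.001, 0.003]
ft_force: [-0.7, -0.3, 5.5]
grip_width: 0.0238
grasp_force: 58.8
```

apply_moves --targets '[[[0,0,0,0,-1],[0,0,0,0,-1],[0,0,0,0,-1],[0,0,0,0,-1]]]'

```text
clock: 3.45
eef_pos: [0.6155, 0.123, 0.0836]
tool_rot: [0.096, 0.995, 0.001, 0.003]
ft_force: [-0.9, 0.6, 6.9]
grip_width: 0.0243
grasp_force: 58.9
```

apply_moves --targets '[[[0.027,0.148,0,0,-1],[0.027,0.148,0,0,-1],[0.027,0.148,0,0,-1],[0.027,0.148,0,0,-1],[0.027,0.148,0,0,-1],[0,0,0,0,-1],[0,0,0,0,-1]]]'

```text
clock: 4.03
eef_pos: [0.621, 0.1533, 0.0836]
tool_rot: [0.096, 0.995, 0.001, 0.003]
ft_force: [0.6, 1.1, 4.4]
grip_width: 0.0242
grasp_force: 59.0
```

apply_moves --targets '[[[0.014,0.074,0,0,-1],[0.014,0.074,0,0,-1],[0,0,0,0,-1],[0,0,0,0,-1]]]'

```text
clock: 4.37
eef_pos: [0.6219, 0.1585, 0.0836]
tool_rot: [0.096, 0.995, 0.001, 0.003]
ft_force: [-0.6, -1.3, 6.1]
grip_width: 0.0245
grasp_force: 59.0
```

apply_moves --targets '[[[0.01,0.05,0,0,-1],[0.01,0.05,0,0,-1],[0,0,0,0,-1],[0,0,0,0,-1]]]'

```text
clock: 4.7
eef_pos: [0.6221, 0.1594, 0.0836]
tool_rot: [0.097, 0.995, -0.002, 0.002]
ft_force: [-2.6, -7.8, 8.8]
grip_width: 0.0241
grasp_force: 59.5
```

apply_moves --targets '[[[0.01,0.05,0,0,-1],[0.01,0.05,0,0,-1],[0,0,0,0,-1],[0,0,0,0,-1]]]'

```text
clock: 5.03
eef_pos: [0.6221, 0.1596, 0.0835]
tool_rot: [0.098, 0.995, -0.005, 0.002]
ft_force: [-4.2, -17.0, 11.1]
grip_width: 0.0242
grasp_force: 60.3
```

apply_moves --targets '[[[0,-0.15,0,0,0.5],[0,0,0,0,0.5],[0,0,0,0,0.5],[0,0,0,0,0.5],[0,0,0.5,0,0.5],[0,0,0.9,0,0.5],[0,0,0.9,0,0.5],[0,0,0.9,0,0.5]]]'

```text
clock: 5.7
eef_pos: [0.6211, 0.1611, 0.2091]
tool_rot: [0.095, 0.995, -0.0, -0.001]
ft_force: [1.0, 0.4, 0.1]
grip_width: 0.0638
grasp_force: 0.0
```

apply_moves --targets '[[[-0.95,-0.22,0,0,0.6],[-0.95,-0.22,0,0,0.6],[-0.95,-0.22,0,0,0.6],[-0.95,-0.22,0,0,0.6],[-0.95,-0.22,0,0,0.6],[0,0,0,0,0.6],[0,0,0,0,0.6]]]'

```text
clock: 6.28
eef_pos: [0.4291, 0.1162, 0.2083]
tool_rot: [0.095, 0.995, -0.0, -0.001]
ft_force: [1.7, 0.2, 0.9]
grip_width: 0.0684
grasp_force: 0.0
```

```bash
cat >> h.py <<'E'
def holders(p,n):
    s,e=pts(n,np.ones((400,640)))[1:];A=onplane(s,e,.041)
    out={}
    for c in HUE:
        k,l,st,ce=cv2.connectedComponentsWithStats(cmask(p,c).astype(np.uint8))
        for i in range(1,k):
            q=A[l==i][:,:2].astype(np.float32);x,y=q.mean(0)
            if 50<st[i,4]<210 and .3<x<.75 and -.4<y<.6:
                (cx,cy),r=cv2.minEnclosingCircle(q);out.setdefault(c,[]).append((round(cx,4),round(cy,4),round(r,4)))
    return out
E
python3 - <<'E'
from h import *
o=get_obs();print(o["clock"],o["eef_pos"],o["tool_rot"],o["grip_width"])
ims=[]
for n in("top","scene"):
    p,d=cap(n);print(n,holders(p,n));ims.append(p)
cv2.imwrite("pics/s2.png",ims[1])
E
```

```text
6.2833 [0.42907642 0.116237   0.20828551] [ 9.51696271e-02  9.95460923e-01 -2.01247994e-05 -5.41529979e-04] 0.06835811617406655
top {'yellow': [(0.5535, 0.4096, 0.0292)], 'green': [(0.4619, 0.2867, 0.0243)], 'blue': [(0.5953, 0.294, 0.026)]}
scene {'red': [(0.4309, 0.1187, 0.0287)], 'yellow': [(0.5534, 0.4117, 0.0279)], 'green': [(0.4639, 0.2933, 0.0255)], 'blue': [(0.5975, 0.2994, 0.0262)]}
```

View pics/s2.png

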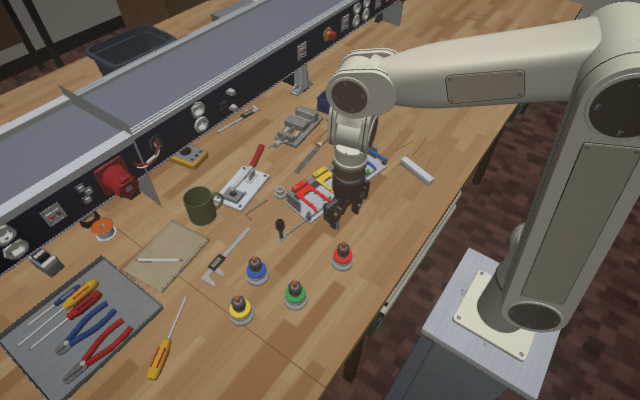

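apply_moves --targets '[[[0,-0.04,-0.8,0.6,0.6],[0,0,-0.8,0,0.6],[0,0,-0.8,0,0.6],[0,0,-0.6,0,0.6],[0,0,-0.5,0,0.6],[0,0,0,0,0.6],[0,0,0,0,0.6]]]'

```text
clock: 6.97
eef_pos: [0.4323, 0.1149, 0.0676]
tool_rot: [0.09, 0.996, -0.0, -0.001]
ft_force: [0.2, -0.0, 0.7]
grip_width: 0.0684
grasp_force: 0.0
```

apply_moves --targets '[[[0,0,0,0,-0.5],[0,0,0,0,-1],[0,0,0,0,-1],[0,0,0,0,-1],[0,0,0,0,-1],[0,0,0,0,-1],[0,0,0,0,-1],[0,0,0,0,-1]]]'

```text
clock: 7.63
eef_pos: [0.4332, 0.1144, 0.07]
tool_rot: [0.091, 0.996, 0.0, 0.002]
ft_force: [-0.4, -2.7, 5.9]
grip_width: 0.0319
grasp_force: 59.1
```

apply_moves --targets '[[[0,0,0.5,0,-1],[0,0,0.6,0,-1],[0.4,-0.55,0,0,-1],[0.4,-0.55,0,0,-1],[0.4,-0.55,0,0,-1],[0.4,-0.55,0,0,-1],[0,0,0,0,-1],[0,0,0,0,-1]]]'

```text
clock: 8.3
eef_pos: [0.4956, 0.0256, 0.1117]
tool_rot: [0.092, 0.996, 0.0, -0.001]
ft_force: [0.0, 0.5, -6.4]
grip_width: 0.0319
grasp_force: 61.6
```

```bash
cat > cmp.py <<'E'
import sys
from h import *
c=sys.argv[1];o=get_obs();print(o["clock"],o["eef_pos"],o["tool_rot"])
t=o["eef_pos"]; ims=[]
for n in("top","scene"):
    p,d=cap(n);W,s,e=pts(n,d);zr=t[2]-.070+.041
    A=onplane(s,e,zr)[...,:2]
    m=cmask(p,c)&(np.linalg.norm(A-t[:2],axis=2)<.05)
    q=A[m].astype(np.float32)
    if len(q)>20:
        (x,y),r=cv2.minEnclosingCircle(q);print(n,len(q),"ring",round(x-t[0],4),round(y-t[1],4),round(r,4),"depthz",np.percentile(W[m][:,2],[10,50,90]).round(3))
    ims.append(p)
np.savez("last.npz",top=ims[0],scene=ims[1])
if len(sys.argv)>3:
    b=[int(v) for v in sys.argv[2:6]];i=0 if sys.argv[6]=="top" else 1
    cv2.imwrite(sys.argv[7],cv2.resize(ims[i][b[1]:b[3],b[0]:b[2]],None,fx=4,fy=4,interpolation=cv2.INTER_CUBIC))
E
python3 cmp.py red 250 120 430 260 scene pics/r1.png
```

```text
8.3 [0.49562092 0.02556012 0.11174408] [ 9.19543651e-02  9.95763022e-01  2.47662630e-04 -5.81256830e-04]
scene 119 ring -0.0063 0.0055 0.0293 depthz [0.078 0.081 0.084]
```

View pics/r1.png

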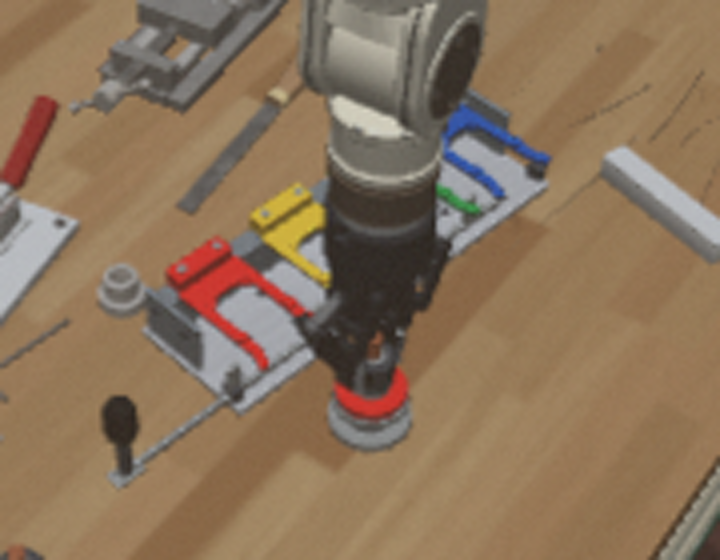

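apply_moves --targets '[[[0.3,-0.08,-0.023,0,-1],[0.3,-0.08,-0.023,0,-1],[0.3,-0.08,-0.023,0,-1],[0.3,-0.08,-0.023,0,-1],[0,0,0,0,-1],[0,0,0,0,-1],[0,0,0,0,-1]]]'

```text
clock: 8.98
eef_pos: [0.542, 0.0145, 0.1081]
tool_rot: [0.09, 0.996, 0.0, -0.001]
ft_force: [-0.6, -0.0, -6.6]
grip_width: 0.0319
grasp_force: 61.5
```

```bash
python3 cmp.py red 255 160 375 250 scene pics/r2.png;  python3 - <<'E'
import cv2,numpy as np
p=np.load("last.npz")["top"];cv2.imwrite("pics/r2.png",np.hstack([cv2.imread("pics/r2.png")[:, :400],cv2.resize(p[150:240,270:370],None,fx=4,fy=4)]))
E
```

```text
8.9833 [0.54201799 0.0145408  0.10810881] [ 9.00614527e-02  9.95935373e-01  9.00178673e-06 -1.29121340e-03]
scene 116 ring 0.0071 0.0092 0.0386 depthz [0.073 0.078 0.081]
```

View pics/r2.png

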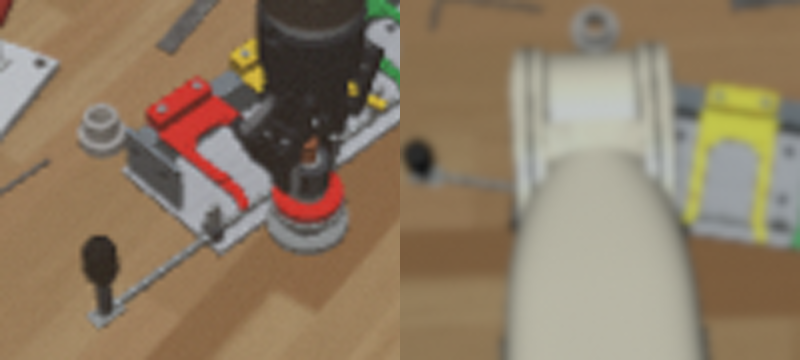

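apply_moves --targets '[[[0.147,-0.047,0,0,-1],[0.147,-0.027,0,0,-1],[0.147,-0.027,0,0,-1],[0.147,-0.027,0,0,-1],[0.147,-0.027,0,0,-1],[0.147,-0.027,0,0,-1],[0,0,0,0,-1]]]'

```text
clock: 9.67
eef_pos: [0.5806, 0.0061, 0.1086]
tool_rot: [0.091, 0.996, 0.0, 0.001]
ft_force: [0.7, 0.1, -6.0]
grip_width: 0.0321
grasp_force: 61.5
```

apply_moves --targets '[[[0.147,-0.027,0,0,-1],[0.147,-0.027,0,0,-1],[0.147,-0.027,0,0,-1],[0.147,-0.027,0,0,-1],[0,0,0,0,-1],[0,0,0,0,-1]]]'

```text
clock: 10.17
eef_pos: [0.6027, 0.0021, 0.1085]
tool_rot: [0.091, 0.996, 0.0, -0.0]
ft_force: [-0.4, -1.0, -5.8]
grip_width: 0.032
grasp_force: 61.5
```

apply_moves --targets '[[[0.147,-0.027,0,0,-1],[0.147,-0.027,0,0,-1],[0.147,-0.027,0,0,-1],[0.147,-0.027,0,0,-1],[0,0,0,0,-1],[0,0,0,0,-1]]]'

```text
clock: 10.67
eef_pos: [0.6263, -0.0023, 0.1085]
tool_rot: [0.091, 0.996, 0.0, -0.0]
ft_force: [-0.6, 0.3, -6.4]
grip_width: 0.0321
grasp_force: 61.5
```

apply_moves --targets '[[[0.074,-0.013,0,0,-1],[0.074,-0.013,0,0,-1],[0.074,-0.013,0,0,-1],[0,0,0,0,-1],[0,0,0,0,-1]]]'

```text
clock: 11.08
eef_pos: [0.635, -0.0037, 0.1086]
tool_rot: [0.091, 0.996, 0.0, 0.0]
ft_force: [-1.1, 0.4, -5.4]
grip_width: 0.0321
grasp_force: 61.5
```

apply_moves --targets '[[[0.05,-0.009,0,0,-1],[0.03,-0.005,0,0,-1],[0,0,0,0,-1],[0,0,0,0,-1]]]'

```text
clock: 11.42
eef_pos: [0.6372, -0.0042, 0.1085]
tool_rot: [0.091, 0.996, 0.0, -0.001]
ft_force: [-3.3, 0.3, -3.3]
grip_width: 0.0322
grasp_force: 61.7
```

apply_moves --targets '[[[0.05,-0.009,0,0,-1],[0.03,-0.005,0,0,-1],[0,0,0,0,-1],[0,0,0,0,-1]]]'

```text
clock: 11.75
eef_pos: [0.6383, -0.0044, 0.1084]
tool_rot: [0.09, 0.996, 0.0, -0.003]
ft_force: [-8.7, 1.6, -0.2]
grip_width: 0.032
grasp_force: 62.2
```

apply_moves --targets '[[[-0.06,0.01,-0.04,0,-1],[0,0,-0.04,0,-1],[0,0,-0.04,0,-1],[0,0,-0.04,0,-1],[0,0,0,0,-1],[0,0,0,0,-1]]]'

```text
clock: 12.25
eef_pos: [0.6373, -0.0042, 0.1024]
tool_rot: [0.091, 0.996, 0.0, -0.001]
ft_force: [-7.4, 0.3, -0.2]
grip_width: 0.0319
grasp_force: 62.4
```

apply_moves --targets '[[[-0.05,0.01,-0.03,0,-1],[0,0,-0.03,0,-1],[0,0,0,0,-1],[0,0,0,0,-1]]]'

```text
clock: 12.58
eef_pos: [0.6369, -0.0041, 0.1021]
tool_rot: [0.091, 0.996, 0.0, 0.001]
ft_force: [-6.6, -0.8, 5.2]
grip_width: 0.0325
grasp_force: 63.1
```

apply_moves --targets '[[[0,0,0,0,0.2],[0,0,0,0,0.2],[0,0,0,0,0.2],[0,0,0,0,0.2],[0,0,0.3,0,0.2],[0,0,0.6,0,0.2],[0,0,0.9,0,0.2],[0,0,0.9,0,0.2]]]'

```text
clock: 13.25
eef_pos: [0.6363, -0.0041, 0.2078]
tool_rot: [0.091, 0.996, -0.0, -0.001]
ft_force: [0.6, 0.2, 0.7]
grip_width: 0.0512
grasp_force: 0.0
```

apply_moves --targets '[[[-0.54,0.84,0,0,0.6],[-0.54,0.84,0,0,0.6],[-0.54,0.84,0,0,0.6],[-0.54,0.84,0,0,0.6],[-0.54,0.84,0,0,0.6],[-0.54,0.84,0,0,0.6],[-0.54,0.84,0,0,0.6],[-0.54,0.84,0,0,0.6]]]'

```text
clock: 13.92
eef_pos: [0.4633, 0.2664, 0.2083]
tool_rot: [0.091, 0.996, 0.0, 0.001]
ft_force: [0.9, 1.8, -0.3]
grip_width: 0.0682
grasp_force: 0.0
```

apply_moves --targets '[[[0,0.6,0,0,0.6],[0,0,0,0,0.6],[0,0,0,0,0.6]]]'

```text
clock: 14.17
eef_pos: [0.464, 0.2902, 0.208]
tool_rot: [0.089, 0.996, 0.0, 0.001]
ft_force: [0.6, 0.7, 0.6]
grip_width: 0.0684
grasp_force: 0.0
```

```bash
python3 - <<'E'
from h import *
o=get_obs();print(o["clock"],o["eef_pos"],o["tool_rot"],o["grip_width"])
ims=[]
for n,b in(("top",(280,150,430,230)),("scene",(255,140,395,240))):
    p,d=cap(n);print(n,holders(p,n))
    ims.append(cv2.resize(p[b[1]:b[3],b[0]:b[2]],(400,300),interpolation=cv2.INTER_CUBIC))
cv2.imwrite("pics/s3.png",np.hstack(ims))
E
```

```text
14.1667 [0.46397085 0.29023194 0.20798145] [8.91224373e-02 9.96020468e-01 1.66926472e-04 6.24246551e-04] 0.0683549130737029
top {'blue': [(0.5961, 0.294, 0.0262)]}
scene {'red': [(0.6165, -0.0267, 0.0412)], 'yellow': [(0.5534, 0.4117, 0.0279)], 'green': [(0.5998, -0.1938, 0.0596), (0.4649, 0.2926, 0.0261)], 'blue': [(0.5982, 0.2988, 0.0269)]}
```

View pics/s3.png

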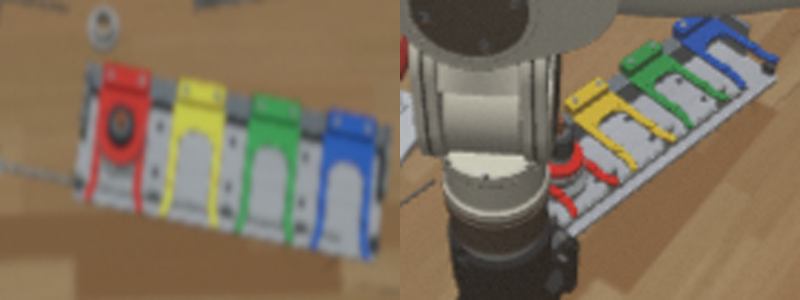

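apply_moves --targets '[[[-0.09,-0.04,-0.8,0,0.6],[0,0,-0.8,0,0.6],[0,0,-0.8,0,0.6],[0,0,-0.6,0,0.6],[0,0,-0.5,0,0.6],[0,0,0,0,0.6],[0,0,0,0,0.6],[0,0,0,0,-1]]]'

```text
clock: 14.93
eef_pos: [0.4617, 0.2868, 0.0691]
tool_rot: [0.091, 0.996, 0.001, 0.001]
ft_force: [-0.0, -0.4, 0.3]
grip_width: 0.0578
grasp_force: 0.0
```

apply_moves --targets '[[[0,0,0,0,-1],[0,0,0,0,-1],[0,0,0,0,-1],[0,0,0,0,-1],[0,0,0,0,-1],[0,0,0,0,-1],[0,0,0,0,-1]]]'

```text
clock: 15.52
eef_pos: [0.4623, 0.2891, 0.0703]
tool_rot: [0.09, 0.996, 0.002, 0.002]
ft_force: [0.5, 2.1, 6.3]
grip_width: 0.0322
grasp_force: 59.0
```

apply_moves --targets '[[[0,0,0.6,0,-1],[0,0,0.8,0,-1],[0,0,0.8,0,-1],[0,-0.5,0.8,0,-1],[0.04,-0.9,0.3,0,-1],[0.04,-0.94,0,0,-1],[0.04,-0.94,0,0,-1],[0.04,-0.94,0,0,-1]]]'

```text
clock: 16.18
eef_pos: [0.4655, 0.1165, 0.1995]
tool_rot: [0.09, 0.996, -0.001, -0.001]
ft_force: [1.2, -0.1, -5.5]
grip_width: 0.0321
grasp_force: 61.5
```

apply_moves --targets '[[[0.04,-0.94,0,0,-1],[0.04,-0.94,0,0,-1],[0.04,-0.94,0,0,-1],[0.04,-0.94,0,0,-1],[0.04,-0.94,0,0,-1],[0.04,-0.94,0,0,-1],[0.04,-0.94,0,0,-1],[0.04,-0.5,0,0,-1]]]'

```text
clock: 16.85
eef_pos: [0.4781, -0.1687, 0.199]
tool_rot: [0.092, 0.996, -0.001, -0.001]
ft_force: [1.0, 1.0, -3.8]
grip_width: 0.0319
grasp_force: 61.6
```

apply_moves --targets '[[[0,0,-0.6,0,-1],[0,0,-0.6,0,-1],[0,0,-0.6,0,-1],[0,0,-0.6,0,-1],[0,0,0,0,-1],[0,0,0,0,-1]]]'

```text
clock: 17.35
eef_pos: [0.4772, -0.1642, 0.1022]
tool_rot: [0.091, 0.996, 0.001, -0.003]
ft_force: [1.0, -0.3, -4.6]
grip_width: 0.0322
grasp_force: 61.4
```

```bash
cat > uv.py <<'E'
import sys
from h import *
F=dict(red=(.6313,-.0026),yellow=(.6149,-.0931),green=(.5984,-.1836),blue=(.5820,-.2741))[sys.argv[1]]
o=get_obs();t=np.radians(-10.3);X=np.array([np.cos(t),np.sin(t)]);Y=np.array([-X[1],X[0]])
q=o["eef_pos"][:2]-F;print(o["clock"],o["eef_pos"].round(4),"u",(q@X).round(4),"v",(q@Y).round(4),"yaw",Rotation.from_quat(o["tool_rot"]).as_matrix()[:,1].round(4))
E
python3 uv.py green; python3 cmp.py green
```

```text
17.35 [ 0.4772 -0.1642  0.1022] u -0.1227 v -0.0026 yaw [1.805e-01 9.836e-01 4.000e-04]
17.35 [ 0.47718254 -0.16418551  0.10215012] [ 9.06265492e-02  9.95879831e-01  5.01956318e-04 -3.15244201e-03]
scene 66 ring 0.0055 0.0034 0.0259 depthz [0.071 0.073 0.076]
```

apply_moves --targets '[[[0,0.06,0.15,0,-1],[0.25,-0.045,0,0,-1],[0.25,-0.045,0,0,-1],[0.25,-0.045,0,0,-1],[0.25,-0.045,0,0,-1],[0,0,0,0,-1],[0,0,0,0,-1]]]'

```text
clock: 18.03
eef_pos: [0.5205, -0.1697, 0.1114]
tool_rot: [0.09, 0.996, -0.0, 0.001]
ft_force: [0.2, 0.2, -4.3]
grip_width: 0.0319
grasp_force: 61.5
```

```bash
python3 uv.py green; python3 cmp.py green 320 120 400 200 scene pics/g1.png
```

```text
18.0333 [ 0.5205 -0.1697  0.1114] u -0.0791 v -0.0002 yaw [ 1.802e-01  9.836e-01 -2.000e-04]
18.0333 [ 0.52054752 -0.16969241  0.11140178] [ 9.04782575e-02  9.95897660e-01 -2.11445355e-04  1.22085242e-03]
scene 65 ring 0.0112 -0.0 0.0363 depthz [0.078 0.081 0.084]
```

View pics/g1.png

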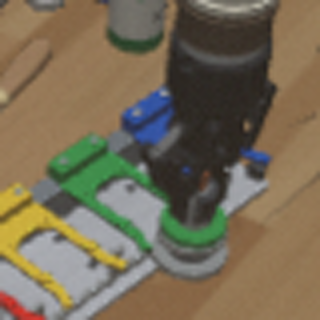

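apply_moves --targets '[[[0,0,-0.075,0,-1],[0,0,0,0,-1],[0,0,0,0,-1]]]'

```text
clock: 18.38
eef_pos: [0.519, -0.1694, 0.1066]
tool_rot: [0.091, 0.996, 0.0, -0.0]
ft_force: [-0.4, 0.6, -4.4]
grip_width: 0.032
grasp_force: 61.5
```

apply_moves --targets '[[[0.147,-0.027,0,0,-1],[0.147,-0.027,0,0,-1],[0.147,-0.027,0,0,-1],[0,0,0,0,-1],[0,0,0,0,-1]]]'

```text
clock: 18.8
eef_pos: [0.5379, -0.173, 0.1067]
tool_rot: [0.091, 0.996, -0.0, 0.0]
ft_force: [0.4, 0.5, -4.9]
grip_width: 0.032
grasp_force: 61.5
```

```bash
python3 uv.py green
```

```text
18.8 [ 0.5379 -0.173   0.1067] u -0.0614 v -0.0004 yaw [ 0.1804  0.9836 -0.    ]
```

apply_moves --targets '[[[0.147,-0.027,0.035,0,-1],[0.147,-0.027,0,0,-1],[0.147,-0.027,0,0,-1],[0.147,-0.027,0,0,-1],[0.147,-0.027,0,0,-1],[0.147,-0.027,0,0,-1],[0,0,0,0,-1],[0,0,0,0,-1]]]'

```text
clock: 19.47
eef_pos: [0.5728, -0.1794, 0.108]
tool_rot: [0.091, 0.996, 0.0, -0.0]
ft_force: [-1.2, 0.3, -5.0]
grip_width: 0.0319
grasp_force: 61.5
```

apply_moves --targets '[[[0.147,-0.027,0,0,-1],[0.147,-0.027,0,0,-1],[0.147,-0.027,0,0,-1],[0,0,0,0,-1],[0,0,0,0,-1]]]'

```text
clock: 19.88
eef_pos: [0.5906, -0.1827, 0.1082]
tool_rot: [0.091, 0.996, -0.0, 0.0]
ft_force: [0.9, -1.2, -4.6]
grip_width: 0.0322
grasp_force: 61.6
```

```bash
python3 uv.py green
```

```text
19.8833 [ 0.5906 -0.1827  0.1082] u -0.0078 v -0.0005 yaw [ 0.1804  0.9836 -0.    ]
```

Nearly home; 2 mm steps until contact.

apply_moves --targets '[[[0.098,-0.018,0,0,-1],[0.049,-0.009,0,0,-1],[0.049,-0.009,0,0,-1],[0,0,0,0,-1],[0,0,0,0,-1]]]'

```text
clock: 20.3
eef_pos: [0.598, -0.184, 0.1082]
tool_rot: [0.091, 0.996, 0.0, -0.0]
ft_force: [-0.2, -0.4, -4.0]
grip_width: 0.0322
grasp_force: 61.6
```

apply_moves --targets '[[[0.049,-0.009,0,0,-1],[0.025,-0.005,0,0,-1],[0,0,0,0,-1],[0,0,0,0,-1]]]'

```text
clock: 20.63
eef_pos: [0.5999, -0.1844, 0.1081]
tool_rot: [0.091, 0.996, 0.0, -0.001]
ft_force: [-4.8, 0.8, -2.2]
grip_width: 0.0321
grasp_force: 61.9
```

apply_moves --targets '[[[0.049,-0.009,0,0,-1],[0.025,-0.005,0,0,-1],[0,0,0,0,-1],[0,0,0,0,-1]]]'

```text
clock: 20.97
eef_pos: [0.6009, -0.1846, 0.1079]
tool_rot: [0.091, 0.996, 0.0, -0.003]
ft_force: [-8.9, 0.9, 2.0]
grip_width: 0.0323
grasp_force: 62.3
```

apply_moves --targets '[[[-0.06,0.01,-0.04,0,-1],[-0.05,0.01,-0.04,0,-1],[0,0,-0.04,0,-1],[0,0,-0.04,0,-1],[0,0,-0.03,0,-1],[0,0,-0.03,0,-1],[0,0,0,0,-1],[0,0,0,0,-1]]]'

```text
clock: 21.63
eef_pos: [0.5996, -0.1843, 0.1022]
tool_rot: [0.091, 0.996, -0.0, 0.001]
ft_force: [-8.6, 2.7, 11.2]
grip_width: 0.0326
grasp_force: 63.3
```

apply_moves --targets '[[[0,0,0,0,0.2],[0,0,0,0,0.2],[0,0,0,0,0.2],[0,0,0,0,0.2],[0,0,0.3,0,0.2],[0,0,0.6,0,0.2],[0,0,0.9,0,0.2],[0,0,0.9,0,0.2]]]'

```text
clock: 22.3
eef_pos: [0.599, -0.1842, 0.2072]
tool_rot: [0.091, 0.996, 0.0, -0.001]
ft_force: [1.5, 0.5, -0.6]
grip_width: 0.0514
grasp_force: 0.0
```

apply_moves --targets '[[[0,0.9,0,0,0.2],[0,0.94,0,0,0.2],[0,0.94,0,0,0.2],[0,0.94,0,0,0.6],[0,0.94,0,0,0.6],[0,0.94,0,0,0.6],[0,0.94,0,0,0.6],[0,0.94,0,0,0.6]]]'

```text
clock: 22.97
eef_pos: [0.5998, 0.1168, 0.2075]
tool_rot: [0.091, 0.996, 0.0, 0.001]
ft_force: [-0.0, 0.8, -0.9]
grip_width: 0.0683
grasp_force: 0.0
```

apply_moves --targets '[[[0,0.94,0,0,0.6],[0,0.94,0,0,0.6],[0,0.94,0,0,0.6],[0,0.94,0,0,0.6],[0,0.8,0,0,0.6],[0,0,0,0,0.6],[0,0,0,0,0.6],[0,0,0,0,0.6]]]'

```text
clock: 23.63
eef_pos: [0.5996, 0.2972, 0.207]
tool_rot: [0.09, 0.996, -0.0, -0.0]
ft_force: [0.3, -0.5, -1.0]
grip_width: 0.0682
grasp_force: 0.0
```

```bash
python3 - <<'E'
from h import *
o=get_obs();print(o["clock"],o["eef_pos"],o["tool_rot"],o["grip_width"])
ims=[]
for n,b in(("top",(280,150,430,230)),("scene",(200,130,400,330))):
    p,d=cap(n);print(n,holders(p,n))
    ims.append(cv2.resize(p[b[1]:b[3],b[0]:b[2]],(400,400 if n=="scene" else 300),interpolation=cv2.INTER_CUBIC))
ims[0]=cv2.copyMakeBorder(ims[0],0,100,0,0,0);cv2.imwrite("pics/s4.png",np.hstack(ims))
E
```

```text
23.6333 [0.59957948 0.2971887  0.20698931] [ 9.04153056e-02  9.95904100e-01 -3.04841208e-04 -5.51182457e-05] 0.06820090201313785
top {}
scene {'yellow': [(0.5535, 0.4115, 0.0279)], 'green': [(0.6353, -0.2049, 0.0445)], 'blue': [(0.5977, 0.2997, 0.0264)]}
```

View pics/s4.png

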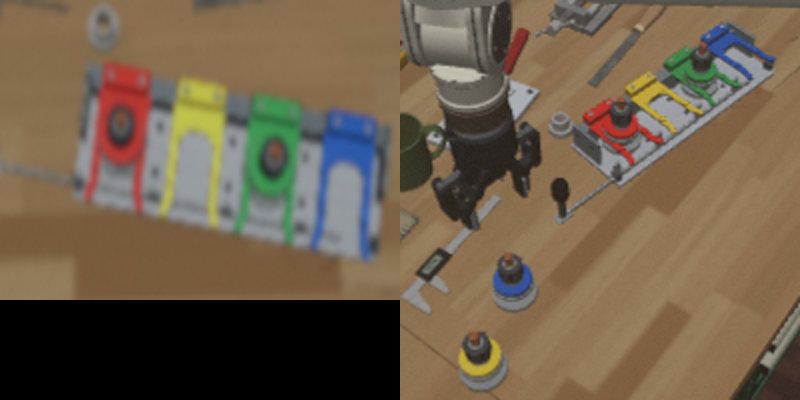

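apply_moves --targets '[[[-0.09,-0.05,-0.8,0,0.6],[0,0,-0.8,0,0.6],[0,0,-0.8,0,0.6],[0,0,-0.6,0,0.6],[0,0,-0.45,0,0.6],[0,0,0,0,0.6],[0,0,0,0,0.6],[0,0,0,0,-1]]]'

```text
clock: 24.4
eef_pos: [0.5972, 0.2948, 0.0712]
tool_rot: [0.091, 0.996, 0.001, 0.001]
ft_force: [0.3, -0.5, 0.9]
grip_width: 0.0575
grasp_force: 0.0
```

apply_moves --targets '[[[0,0,0,0,-1],[0,0,0,0,-1],[0,0,0,0,-1],[0,0,0,0,-1],[0,0,0,0,-1],[0,0,0,0,-1],[0,0,0,0,-1]]]'

```text
clock: 24.98
eef_pos: [0.5975, 0.2962, 0.0721]
tool_rot: [0.09, 0.996, 0.001, 0.002]
ft_force: [-0.2, 0.3, 6.7]
grip_width: 0.032
grasp_force: 59.3
```

apply_moves --targets '[[[0,0,0.6,0,-1],[0,0,0.8,0,-1],[0,0,0.8,0,-1],[0,0,0.9,0,-1],[-0.22,-0.9,0.2,0,-1],[-0.22,-0.9,0,0,-1],[-0.22,-0.9,0,0,-1],[-0.22,-0.9,0,0,-1]]]'

```text
clock: 25.65
eef_pos: [0.5591, 0.1498, 0.2004]
tool_rot: [0.09, 0.996, -0.001, -0.001]
ft_force: [0.2, -0.9, -6.2]
grip_width: 0.032
grasp_force: 61.6
```

apply_moves --targets '[[[-0.22,-0.92,0,0,-1],[-0.22,-0.92,0,0,-1],[-0.22,-0.92,0,0,-1],[-0.22,-0.92,0,0,-1],[-0.22,-0.92,0,0,-1],[-0.22,-0.92,0,0,-1],[-0.22,-0.92,0,0,-1],[-0.22,-0.92,0,0,-1]]]'

```text
clock: 26.32
eef_pos: [0.4885, -0.1445, 0.2005]
tool_rot: [0.09, 0.996, 0.0, -0.001]
ft_force: [0.5, -0.1, -5.5]
grip_width: 0.0314
grasp_force: 61.6
```

apply_moves --targets '[[[-0.22,-0.92,0,0,-1],[-0.22,-0.92,0,0,-1],[-0.22,-0.92,0,0,-1],[0,0,-0.7,0,-1],[0,0,-0.7,0,-1],[0,0,-0.7,0,-1],[0,0,0,0,-1],[0,0,0,0,-1]]]'

```text
clock: 26.98
eef_pos: [0.4615, -0.2523, 0.1153]
tool_rot: [0.091, 0.996, 0.001, -0.003]
ft_force: [-0.6, 0.3, -5.3]
grip_width: 0.0322
grasp_force: 62.0
```

```bash
python3 uv.py blue
```

```text
26.9833 [ 0.4615 -0.2523  0.1153] u -0.1224 v -0.0001 yaw [0.1806 0.9836 0.0022]
```

apply_moves --targets '[[[0.147,-0.027,-0.07,0,-1],[0.147,-0.027,-0.06,0,-1],[0.147,-0.027,0,0,-1],[0.147,-0.027,0,0,-1],[0.147,-0.027,0,0,-1],[0,0,0,0,-1],[0,0,0,0,-1],[0,0,0,0,-1]]]'

```text
clock: 27.65
eef_pos: [0.4932, -0.2588, 0.1122]
tool_rot: [0.091, 0.996, 0.0, -0.0]
ft_force: [-0.2, 1.2, -5.0]
grip_width: 0.032
grasp_force: 62.1
```

```bash
python3 uv.py blue
```

```text
27.65 [ 0.4932 -0.2588  0.1122] u -0.0901 v -0.0008 yaw [1.804e-01 9.836e-01 1.000e-04]
```

apply_moves --targets '[[[0.147,-0.02,-0.055,0,-1],[0.147,-0.027,0,0,-1],[0.147,-0.027,0,0,-1],[0.147,-0.027,0,0,-1],[0,0,0,0,-1],[0,0,0,0,-1]]]'

```text
clock: 28.15
eef_pos: [0.5173, -0.2631, 0.1099]
tool_rot: [0.09, 0.996, -0.0, 0.0]
ft_force: [-0.1, -0.2, -5.9]
grip_width: 0.0321
grasp_force: 62.1
```

```bash
python3 uv.py blue
```

```text
28.15 [ 0.5173 -0.2631  0.1099] u -0.0656 v -0.0007 yaw [ 1.802e-01  9.836e-01 -1.000e-04]
```

apply_moves --targets '[[[0.147,-0.025,0,0,-1],[0.147,-0.027,0,0,-1],[0.147,-0.027,0,0,-1],[0.147,-0.027,0,0,-1],[0,0,0,0,-1]]]'

```text
clock: 28.57
eef_pos: [0.5422, -0.2676, 0.1102]
tool_rot: [0.09, 0.996, -0.0, 0.001]
ft_force: [0.6, 0.3, -5.8]
grip_width: 0.032
grasp_force: 62.1
```

apply_moves --targets '[[[0.147,-0.027,0,0,-1],[0.147,-0.027,0,0,-1],[0.147,-0.027,0,0,-1],[0.147,-0.027,0,0,-1],[0.147,-0.027,0,0,-1],[0,0,0,0,-1],[0,0,0,0,-1]]]'

```text
clock: 29.15
eef_pos: [0.5701, -0.2726, 0.1098]
tool_rot: [0.091, 0.996, 0.0, -0.0]
ft_force: [-0.3, 0.9, -6.0]
grip_width: 0.032
grasp_force: 62.1
```

```bash
python3 uv.py blue
```

```text
29.15 [ 0.5701 -0.2726  0.1098] u -0.012 v -0.0007 yaw [ 0.1803  0.9836 -0.    ]
```

apply_moves --targets '[[[0.098,-0.018,0,0,-1],[0.098,-0.018,0,0,-1],[0.049,-0.009,0,0,-1],[0,0,0,0,-1],[0,0,0,0,-1]]]'

```text
clock: 29.57
eef_pos: [0.5796, -0.2745, 0.11]
tool_rot: [0.091, 0.996, -0.0, -0.0]
ft_force: [0.3, 0.3, -6.1]
grip_width: 0.0319
grasp_force: 62.1
```

apply_moves --targets '[[[0.049,-0.009,0,0,-1],[0.049,-0.009,0,0,-1],[0,0,0,0,-1],[0,0,0,0,-1]]]'

```text
clock: 29.9
eef_pos: [0.5836, -0.2752, 0.11]
tool_rot: [0.091, 0.996, -0.0, 0.0]
ft_force: [0.1, 0.2, -5.1]
grip_width: 0.0318
grasp_force: 62.1
```

apply_moves --targets '[[[0.049,-0.009,0,0,-1],[0,0,0,0,-1],[0,0,0,0,-1]]]'

```text
clock: 30.15
eef_pos: [0.5846, -0.2754, 0.1099]
tool_rot: [0.091, 0.996, 0.0, -0.001]
ft_force: [-2.8, 0.9, -3.2]
grip_width: 0.0322
grasp_force: 62.3
```

apply_moves --targets '[[[0.03,-0.005,0,0,-1],[0,0,0,0,-1],[-0.05,0.01,-0.04,0,-1],[0,0,-0.05,0,-1],[0,0,-0.05,0,-1],[0,0,-0.05,0,-1],[0,0,0,0,-1],[0,0,0,0,-1]]]'

```text
clock: 30.82
eef_pos: [0.5842, -0.2752, 0.1042]
tool_rot: [0.091, 0.996, -0.0, 0.0]
ft_force: [-7.5, 2.5, 5.4]
grip_width: 0.032
grasp_force: 63.4
```

apply_moves --targets '[[[0,0,-0.02,0,-1],[0,0,0,0,-1]]]'

```text
clock: 30.98
eef_pos: [0.5842, -0.2752, 0.1041]
tool_rot: [0.091, 0.996, -0.0, 0.0]
ft_force: [-8.1, 3.0, 8.6]
grip_width: 0.0321
grasp_force: 63.6
```

apply_moves --targets '[[[0,0,0,0,0.2],[0,0,0,0,0.2],[0,0,0,0,0.2],[0,0,0,0,0.2],[0,0,0.3,0,0.2],[0,0,0.6,0,0.2],[0,0,0.9,0,0.2],[0,0,0.9,0,0.2]]]'

```text
clock: 31.65
eef_pos: [0.5843, -0.275, 0.2094]
tool_rot: [0.091, 0.996, 0.0, -0.001]
ft_force: [0.5, 0.2, -0.4]
grip_width: 0.0507
grasp_force: 0.0
```

apply_moves --targets '[[[-0.04,0.95,0,0,0.2],[-0.04,0.95,0,0,0.2],[-0.04,0.95,0,0,0.2],[-0.04,0.95,0,0,0.2],[-0.04,0.95,0,0,0.2],[-0.04,0.95,0,0,0.2],[-0.04,0.95,0,0,0.6],[-0.04,0.95,0,0,0.6]]]'

```text
clock: 32.32
eef_pos: [0.5721, 0.0306, 0.21]
tool_rot: [0.091, 0.996, 0.0, 0.001]
ft_force: [0.6, 0.2, 0.4]
grip_width: 0.0683
grasp_force: 0.0
```

apply_moves --targets '[[[-0.04,0.95,0,0,0.6],[-0.04,0.95,0,0,0.6],[-0.04,0.95,0,0,0.6],[-0.04,0.95,0,0,0.6],[-0.04,0.95,0,0,0.6],[-0.04,0.95,0,0,0.6],[-0.04,0.95,0,0,0.6],[-0.04,0.95,0,0,0.6]]]'

```text
clock: 32.98
eef_pos: [0.5591, 0.335, 0.2098]
tool_rot: [0.091, 0.996, 0.0, 0.001]
ft_force: [1.5, 0.3, -0.3]
grip_width: 0.0682
grasp_force: 0.0
```

apply_moves --targets '[[[-0.04,0.95,0,0,0.6],[-0.04,0.9,0,0,0.6],[0,0,0,0,0.6],[0,0,0,0,0.6],[0,0,0,0,0.6]]]'

```text
clock: 33.4
eef_pos: [0.5558, 0.4068, 0.2091]
tool_rot: [0.09, 0.996, -0.0, -0.0]
ft_force: [0.4, -0.2, -0.7]
grip_width: 0.0684
grasp_force: 0.0
```

```bash
python3 - <<'E'
from h import *
o=get_obs();print(o["clock"],o["eef_pos"],o["tool_rot"],o["grip_width"])
ims=[]
for n,b in(("top",(180,150,430,270)),("scene",(200,130,400,330))):
    p,d=cap(n);print(n,holders(p,n))
    ims.append(cv2.resize(p[b[1]:b[3],b[0]:b[2]],(400,400 if n=="scene" else 192),interpolation=cv2.INTER_CUBIC))
ims[0]=cv2.copyMakeBorder(ims[0],0,208,0,0,0);cv2.imwrite("pics/s5.png",np.hstack(ims))
E
```

```text
33.4 [0.55582086 0.40683717 0.20911215] [ 9.03077188e-02  9.95913868e-01 -2.88788320e-04 -2.99756254e-05] 0.06836283255600882
top {'yellow': [(0.5563, 0.3913, 0.0207)]}
scene {'yellow': [(0.5534, 0.4117, 0.0279)]}
```

View pics/s5.png

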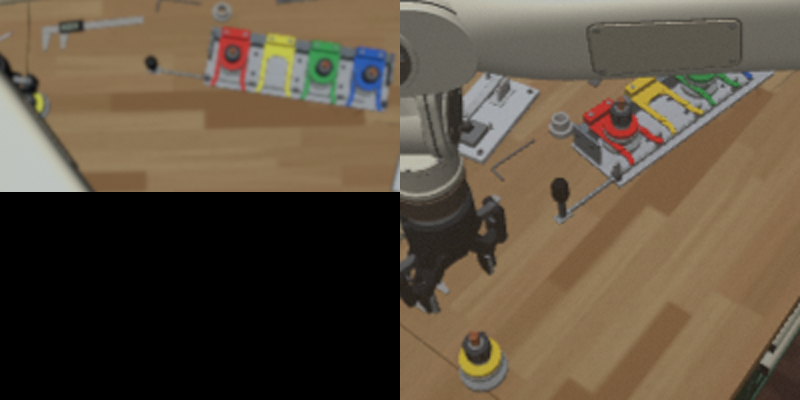

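apply_moves --targets '[[[-0.09,0.03,-0.8,0,0.6],[0,0,-0.8,0,0.6],[0,0,-0.8,0,0.6],[0,0,-0.6,0,0.6],[0,0,-0.48,0,0.6],[0,0,0,0,0.6],[0,0,0,0,0.6],[0,0,0,0,-1]]]'

```text
clock: 34.17
eef_pos: [0.5536, 0.4076, 0.0725]
tool_rot: [0.091, 0.996, 0.001, 0.001]
ft_force: [-0.2, 0.4, -0.2]
grip_width: 0.0579
grasp_force: 0.0
```

apply_moves --targets '[[[0,0,0,0,-1],[0,0,0,0,-1],[0,0,0,0,-1],[0,0,0,0,-1],[0,0,0,0,-1],[0,0,0,0,-1],[0,0,0,0,-1]]]'

```text
clock: 34.75
eef_pos: [0.5537, 0.409, 0.0733]
tool_rot: [0.091, 0.996, 0.002, 0.002]
ft_force: [-0.1, 0.8, 6.1]
grip_width: 0.0315
grasp_force: 59.3
```

apply_moves --targets '[[[0,0,0,0,0.4],[0,0,0,0,0.4],[0,0,0,0,0.4],[0,0,-0.1,0,0.4],[0,0,0,0,0.4],[0,0,0,0,-1],[0,0,0,0,-1],[0,0,0,0,-1]]]'

```text
clock: 35.42
eef_pos: [0.5524, 0.4088, 0.0666]
tool_rot: [0.09, 0.996, 0.001, 0.0]
ft_force: [-0.1, 2.8, -0.5]
grip_width: 0.0324
grasp_force: 59.8
```

apply_moves --targets '[[[0,0,0,0,-1],[0,0,0,0,-1],[0,0,0,0,-1],[0,0,0,0,-1]]]'

```text
clock: 35.75
eef_pos: [0.5523, 0.4084, 0.0665]
tool_rot: [0.09, 0.996, 0.0, 0.0]
ft_force: [0.5, 4.2, -0.5]
grip_width: 0.0321
grasp_force: 59.8
```

apply_moves --targets '[[[0,0,0.6,0,-1],[0,0,0.9,0,-1],[0,0,0.9,0,-1],[0,0,0.9,0,-1],[-0.1,-0.92,0.15,0,-1],[-0.1,-0.92,0,0,-1],[-0.1,-0.92,0,0,-1],[-0.1,-0.92,0,0,-1]]]'

```text
clock: 36.42
eef_pos: [0.5343, 0.2577, 0.2025]
tool_rot: [0.09, 0.996, -0.002, -0.002]
ft_force: [1.1, -1.1, -6.8]
grip_width: 0.0323
grasp_force: 61.8
```

apply_moves --targets '[[[-0.11,-0.92,0,0,-1],[-0.11,-0.92,0,0,-1],[-0.11,-0.92,0,0,-1],[-0.11,-0.92,0,0,-1],[-0.11,-0.92,0,0,-1],[-0.11,-0.92,0,0,-1],[-0.11,-0.92,0,0,-1],[-0.11,-0.92,0,0,-1]]]'

```text
clock: 37.08
eef_pos: [0.4983, -0.0361, 0.2028]
tool_rot: [0.091, 0.996, -0.001, -0.003]
ft_force: [0.5, -0.4, -6.7]
grip_width: 0.0322
grasp_force: 61.8
```

apply_moves --targets '[[[-0.1,-0.92,0,0,-1],[0,0,-0.8,0,-1],[0,0,-0.8,0,-1],[0,0,-0.8,0,-1],[0,0,0,0,-1],[0,0,0,0,-1],[0,0,0,0,-1]]]'

```text
clock: 37.67
eef_pos: [0.4972, -0.0708, 0.1092]
tool_rot: [0.091, 0.996, -0.0, -0.0]
ft_force: [0.4, -0.4, -5.7]
grip_width: 0.0325
grasp_force: 62.0
```

```bash
python3 uv.py yellow
```

```text
37.6667 [ 0.4972 -0.0708  0.1092] u -0.1198 v 0.0009 yaw [ 1.806e-01  9.836e-01 -7.000e-04]
```

apply_moves --targets '[[[0.147,-0.057,-0.12,0,-1],[0.147,-0.027,0,0,-1],[0.147,-0.027,0,0,-1],[0.147,-0.027,0,0,-1],[0.147,-0.027,0,0,-1],[0,0,0,0,-1],[0,0,0,0,-1],[0,0,0,0,-1]]]'

```text
clock: 38.33
eef_pos: [0.5261, -0.077, 0.1034]
tool_rot: [0.091, 0.996, 0.0, -0.0]
ft_force: [0.6, 0.5, -6.4]
grip_width: 0.0323
grasp_force: 62.3
```

```bash
python3 uv.py yellow; python3 cmp.py yellow 290 140 390 220 scene pics/y1.png
```

```text
38.3333 [ 0.5261 -0.077   0.1034] u -0.0903 v -0.0001 yaw [ 0.1805  0.9836 -0.    ]
38.3333 [ 0.5260807  -0.07704045  0.10343429] [ 9.06033794e-02  9.95886933e-01  2.53574243e-05 -4.94403838e-04]
scene 92 ring 0.0097 0.0082 0.0377 depthz [0.073 0.077 0.081]
```

View pics/y1.png

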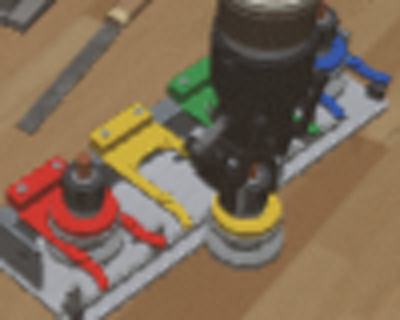

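Aligned; raise 1 mm and slide in.

apply_moves --targets '[[[0.147,-0.03,0.03,0,-1],[0.147,-0.027,0,0,-1],[0.147,-0.027,0,0,-1],[0.147,-0.027,0,0,-1],[0.147,-0.027,0,0,-1],[0,0,0,0,-1],[0,0,0,0,-1]]]'

```text
clock: 39.02
eef_pos: [0.5562, -0.0827, 0.1046]
tool_rot: [0.091, 0.996, -0.0, -0.0]
ft_force: [-0.9, -0.4, -6.2]
grip_width: 0.0322
grasp_force: 62.3
```

apply_moves --targets '[[[0.147,-0.027,0,0,-1],[0.147,-0.027,0,0,-1],[0.147,-0.027,0,0,-1],[0.147,-0.027,0,0,-1],[0.147,-0.027,0,0,-1],[0,0,0,0,-1],[0,0,0,0,-1]]]'

```text
clock: 39.6
eef_pos: [0.5856, -0.0881, 0.1047]
tool_rot: [0.091, 0.996, 0.0, -0.0]
ft_force: [-1.1, -0.3, -6.9]
grip_width: 0.0322
grasp_force: 62.3
```

```bash
python3 uv.py yellow
```

```text
39.6 [ 0.5856 -0.0881  0.1047] u -0.0297 v -0.0003 yaw [0.1805 0.9836 0.    ]
```

apply_moves --targets '[[[0.147,-0.027,0,0,-1],[0.147,-0.027,0,0,-1],[0.147,-0.027,0,0,-1],[0.147,-0.027,0,0,-1],[0.098,-0.018,0,0,-1],[0,0,0,0,-1],[0,0,0,0,-1]]]'

```text
clock: 40.18
eef_pos: [0.6128, -0.0931, 0.1047]
tool_rot: [0.091, 0.996, 0.0, -0.0]
ft_force: [-0.5, 0.4, -5.9]
grip_width: 0.0319
grasp_force: 62.3
```

apply_moves --targets '[[[0.049,-0.009,0,0,-1],[0.025,-0.005,0,0,-1],[0,0,0,0,-1],[0,0,0,0,-1]]]'

```text
clock: 40.52
eef_pos: [0.6156, -0.0936, 0.1049]
tool_rot: [0.091, 0.996, 0.0, -0.0]
ft_force: [-0.9, 0.7, -6.0]
grip_width: 0.0326
grasp_force: 62.3
```

apply_moves --targets '[[[0.049,-0.009,0,0,-1],[0,0,0,0,-1],[0,0,0,0,-1]]]'

```text
clock: 40.77
eef_pos: [0.6166, -0.0938, 0.1047]
tool_rot: [0.091, 0.996, 0.0, -0.001]
ft_force: [-4.5, 0.8, -4.2]
grip_width: 0.0321
grasp_force: 62.4
```

Contact. Lower to about z 0.0985.

apply_moves --targets '[[[0.02,-0.004,0,0,-1],[0,0,0,0,-1],[-0.05,0.01,-0.04,0,-1],[0,0,-0.05,0,-1],[0,0,-0.05,0,-1],[0,0,-0.06,0,-1],[0,0,0,0,-1],[0,0,0,0,-1]]]'

```text
clock: 41.43
eef_pos: [0.6163, -0.0937, 0.0984]
tool_rot: [0.091, 0.996, -0.0, 0.0]
ft_force: [-7.4, 1.8, 3.6]
grip_width: 0.0322
grasp_force: 63.2
```

apply_moves --targets '[[[0,0,-0.02,0,-1],[0,0,0,0,0.2],[0,0,0,0,0.2],[0,0,0,0,0.2],[0,0,0,0,0.2],[0,0,0.3,0,0.2],[0,0,0.9,0,0.2],[0,0,0.9,0,0.2]]]'

```text
clock: 42.1
eef_pos: [0.6153, -0.0936, 0.1788]
tool_rot: [0.091, 0.996, 0.0, -0.002]
ft_force: [1.2, -0.3, 0.4]
grip_width: 0.0515
grasp_force: 0.0
```

apply_moves --targets '[[[0,0,0.6,0,0.2],[0,0.9,0,0,0.5],[0,0.9,0,0,0.5],[0,0.9,0,0,0.5],[0,0.9,0,0,0.5],[0,0.9,0,0,0.5],[0.07,0.9,0,0,0.5],[0.07,0.9,0,0,0.5]]]'

```text
clock: 42.77
eef_pos: [0.6224, 0.16, 0.2044]
tool_rot: [0.091, 0.996, 0.0, 0.001]
ft_force: [0.5, -0.2, 0.8]
grip_width: 0.0645
grasp_force: 0.0
```

apply_moves --targets '[[[0,0,0,0,0.5],[0,0,0,0,0.5]]]'

```text
clock: 42.93
eef_pos: [0.6222, 0.1608, 0.2038]
tool_rot: [0.089, 0.996, 0.0, 0.0]
ft_force: [0.2, -1.0, -0.1]
grip_width: 0.0641
grasp_force: 0.0
```

```bash
python3 - <<'E'
from h import *
o=get_obs();print(o["clock"],o["eef_pos"],o["grip_width"])
ims=[]
for n,b in(("top",(260,140,430,230)),("scene",(230,130,400,260))):
    p,d=cap(n)
    ims.append(cv2.resize(p[b[1]:b[3],b[0]:b[2]],(400,306 if n=="scene" else 212),interpolation=cv2.INTER_CUBIC))
ims[0]=cv2.copyMakeBorder(ims[0],0,94,0,0,0);cv2.imwrite("pics/s6.png",np.hstack(ims))
E
```

```text
42.9333 [0.62221951 0.1607731  0.203756  ] 0.06413699342952635
```

View pics/s6.png

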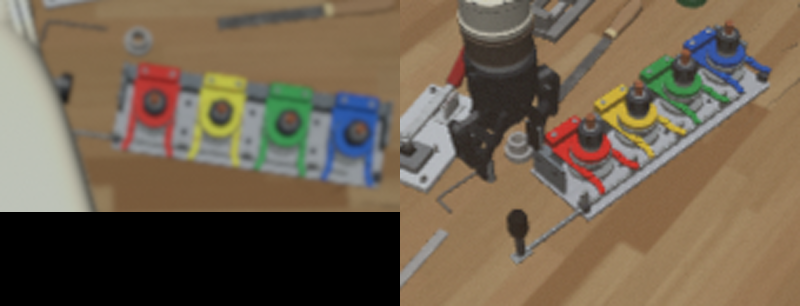

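apply_moves --targets '[[[-0.03,-0.02,-0.8,0,0.5],[0,0,-0.8,0,0.5],[0,0,-0.8,0,0.5],[0,0,-0.6,0,0.5],[0,0,0,0,0.5],[0,0,0,0,0.5],[0,0,0,0,-1],[0,0,0,0,-1]]]'

```text
clock: 43.7
eef_pos: [0.6228, 0.1572, 0.0869]
tool_rot: [0.091, 0.996, 0.001, 0.002]
ft_force: [0.0, 0.3, 0.5]
grip_width: 0.041
grasp_force: 0.0
```

apply_moves --targets '[[[0,0,0,0,-1],[0,0,0,0,-1],[0,0,0,0,-1],[0,0,0,0,-1],[0,0,0,0,-1],[0,0,0,0,-1]]]'

```text
clock: 44.2
eef_pos: [0.6226, 0.1578, 0.0869]
tool_rot: [0.091, 0.996, 0.001, 0.003]
ft_force: [-0.3, -0.9, 6.0]
grip_width: 0.0239
grasp_force: 58.9
```

apply_moves --targets '[[[-0.027,-0.148,0,0,-1],[-0.027,-0.148,0,0,-1],[-0.027,-0.148,0,0,-1],[-0.027,-0.148,0,0,-1],[-0.027,-0.148,0,0,-1],[-0.027,-0.148,0,0,-1],[0,0,0,0,-1],[0,0,0,0,-1]]]'

```text
clock: 44.87
eef_pos: [0.6161, 0.1219, 0.0869]
tool_rot: [0.091, 0.996, 0.001, 0.003]
ft_force: [-0.3, -1.7, 5.7]
grip_width: 0.0236
grasp_force: 59.2
```

apply_moves --targets '[[[-0.014,-0.074,0,0,-1],[-0.014,-0.074,0,0,-1],[0,0,0,0,-1],[0,0,0,0,-1]]]'

```text
clock: 45.2
eef_pos: [0.6152, 0.1167, 0.0869]
tool_rot: [0.091, 0.996, 0.001, 0.003]
ft_force: [0.5, 1.0, 6.6]
grip_width: 0.0238
grasp_force: 59.1
```

apply_moves --targets '[[[-0.01,-0.05,0,0,-1],[-0.01,-0.05,0,0,-1],[0,0,0,0,-1],[0,0,0,0,-1]]]'

```text
clock: 45.53
eef_pos: [0.6147, 0.1137, 0.0869]
tool_rot: [0.09, 0.996, 0.002, 0.003]
ft_force: [0.7, 3.0, 6.1]
grip_width: 0.024
grasp_force: 59.2
```

apply_moves --targets '[[[-0.01,-0.05,0,0,-1],[-0.01,-0.05,0,0,-1],[0,0,0,0,-1],[0,0,0,0,-1]]]'

```text
clock: 45.87
eef_pos: [0.6146, 0.1135, 0.087]
tool_rot: [0.089, 0.996, 0.005, 0.003]
ft_force: [2.7, 14.1, 3.7]
grip_width: 0.0236
grasp_force: 59.4
```

apply_moves --targets '[[[0.015,0.08,0,0,-1],[0,0,0,0,0.5],[0,0,0,0,0.5],[0,0,0,0,0.5],[0,0,0,0,0.5],[0,0,0.4,0,0.5],[0,0,0.9,0,0.5],[0,0,0.9,0,0.5]]]'

```text
clock: 46.53
eef_pos: [0.6103, 0.1103, 0.1705]
tool_rot: [0.091, 0.996, -0.001, -0.003]
ft_force: [0.4, 0.3, -0.0]
grip_width: 0.0641
grasp_force: 0.0
```

apply_moves --targets '[[[0,0,0.9,0,0.5],[-0.9,0,0,0,0.5],[-0.9,0,0,0,0.5],[-0.9,0.3,0,0,0.5],[-0.5,0.8,0,0,0.5],[0,0.9,0,0,0.5],[0,0,0,0,0.5],[0,0,0,0,0.5]]]'

```text
clock: 47.2
eef_pos: [0.4838, 0.1923, 0.208]
tool_rot: [0.089, 0.996, -0.0, 0.0]
ft_force: [-0.8, 0.0, 1.2]
grip_width: 0.0637
grasp_force: 0.0
```

```bash
python3 - <<'E'
from h import *
o=get_obs();print(o["clock"],o["eef_pos"],o["ft_force"])
ims=[]
for n,b in(("top",(260,140,430,230)),("scene",(230,130,400,260))):
    p,d=cap(n);W,s,e=pts(n,d)
    g=(W[...,2]>.055)&(W[...,2]<.11)&(abs(W[...,0]-.615)<.05)&(abs(W[...,1]-.12)<.05)&(p.max(2)<70)
    print("handle",g.sum(),np.median(W[g],0).round(4))
    ims.append(cv2.resize(p[b[1]:b[3],b[0]:b[2]],(400,306 if n=="scene" else 212),interpolation=cv2.INTER_CUBIC))
ims[0]=cv2.copyMakeBorder(ims[0],0,94,0,0,0);cv2.imwrite("pics/s7.png",np.hstack(ims))
E
```

```text
47.2 [0.48375353 0.19225823 0.20801609] [-0.8028017   0.00396964  1.2184677 ]
handle 40 [0.6085 0.1116 0.0938]
handle 12 [0.6184 0.115  0.0945]
```

View pics/s7.png

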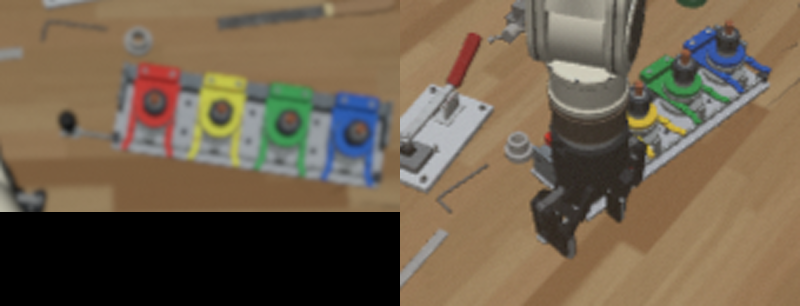

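```bash
python3 -c "
from workcell import order
print(order.job_done())"
```

```text
the job is handed in; nothing more can be done
None
```

All four holders are seated in the forks of their own colour, the keeper is back against its locked stop, and the job was handed in at about 47 s; the hand-in returned no verdict.

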